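Reset the tripped pressure cutout through the guard window

TASK

One of the two pressure cutouts under the condensing unit's sheet-metal guard has tripped: its reset lever stands raised, while the other lever is already down. Reach down through the guard window above the raised lever with the fingertips, press that lever fully down to its stop so that it stays down, and draw back out. Do not touch the guard or the other lever, and leave the loose things on the bench where they are.

Things in the scene. Friction and masses are not known exactly. Their poses are not given: they have to be found in the camera images.
- guard_top (a point): middle of the guard's top face: fixed bare sheet-metal cover on four legs with mesh sides, 140 mm (x) by 200 mm (y), top 174 mm above the bench, sheet 3 mm thick. Two equal windows, each 90 mm (x) by 66 mm (y), centred 45 mm to the +y and -y of this point, a 24 mm bar between. z up, x and y along the guard's edges (turned with the unit)
- unit: the fixed condensing unit that carries the guard; origin on the bench under the guard's middle, axes as the guard's. Base plate from y +130 to -450 mm, x -170 to +170 mm. On the -y side stand a black compressor dome, 201 mm high above the bench, its near surface 168 mm from the origin, and behind it a fan coil 240 mm high
- tripped_lever_pad (a point): middle of the upper face of the raised lever's black thumb pad (24 mm along the lever, 22 wide, 6 thick), under the middle (within 6 mm) of one window; which one varies. Lever: 14 mm wide steel strip, hinged 55 mm from here towards the guard's +x. Pad middle 163 mm above the bench when fully up, 139 mm when fully down. The frame turns with the lever
- tripped_lever (a joint): angle of the raised lever (rad): 0 fully up, grows as the pad is pressed down, 0.46 at its lower stop. Starts near 0. No spring: it resists with about 5 N at the pad by friction and stays where it is left
- set_lever_pad (a point): the same point on the pad of the other lever, identical in make, which is already down, under the other window
- set_lever (a joint): angle of the other lever (rad), same meaning; starts at about 0.45 and is to be left alone
- carton: loose cardboard carton 110 x 75 x 45 mm lying on the bench on the guard's +y side; origin at the centre of its underside
- oil_can: loose upright tin, 56 mm across, 115 mm high, on the bench on the guard's +y side; origin at the centre of its underside
- spanner: loose open-ended spanner lying flat on the bench on the guard's +y side; origin at its underside, x along its length
- screwdriver: loose screwdriver lying on the bench beyond the unit (guard's +x side); origin at its underside, x along its length

How it is judged:
On the way:
1. the fingers press the raised lever down to its stop (contact force between the fingers and tripped_lever above 0.3 N and value of joint tripped_lever above 0.42 rad), for 0.1 s.
At the end, for the whole second after the job is handed in: the lever that stood raised is down to its stop (angle above 0.42 of 0.46 rad, about 2 mm at the pad) and stays there; the other lever is still down (above 0.42 rad) (value of joint each of tripped_lever, set_lever above 0.42 rad); the robot touches nothing.
It fails at once if the robot touches the guard (contact force between any of the arm, the fingers and guard above 0.5 N).
It fails at once if the robot touches the other lever (contact force between any of the arm, the fingers and set_lever above 0.5 N).
It fails at once if a loose thing on the bench is moved or lifted (by more than 10 mm) (distance of any of carton, oil_can, spanner, screwdriver from where it was at the start of the episode above 0.01 m).
It also fails if it takes over 32 s, if anything falls off the work surface, if the arm or the gripper's body presses on something with over 40 N, if the wrist force passes 120 N, or if a joint passes its speed limit or range.

ROBOT

A 7-joint arm with a two-finger parallel gripper is mounted at the origin on the work surface. World frame = base frame: x ahead of the robot, y to its left, z up, the work surface at z = 0. Lengths are in m, angles in rad, forces in N, time in s.
With the tool pointing down it reaches from about 0.4 to 0.875 m from the base axis. Payload 6.5 kg.
Tool frame: the origin (TCP) lies between the finger pads; the fingertips stand 11 mm ahead of it and the grasp point (between the pads) lies 8 mm behind it; z points along the fingers, y is the direction in which the jaws open and shut (so a half turn about z gives the same grasp; the last joint's range is limited). The gripper opens to 88 mm and grips with 3 to 60 N. Pads are 18 mm wide; open, the fingers measure 123 mm over their backs; the gripper's body (75 mm by 187 mm) begins 45 mm behind the grasp point.
Start: joints at [1.051, 0.536, -0.004, 1.538, 0.003, 1.067, -0.071], TCP at [0.285, -0.584, 0.25] pointing down, gripper open.
Joint ranges: [-2.7, 2.7], [-0.37, 2.16], [-1.27, 1.26], [0.24, 2.4], [-1.31, 4.45], [0.19, 1.91], [-2.76, 2.76]. Speed limits (rad/s): [2.39, 2.39, 3.14, 3.14, 3.14, 3.14, 3.14].

INTERFACE

Orientations are given as a unit quaternion [x, y, z, w].
In Python, from bench import sense, snapshot, get_calibration, finish_job, find_in, trace gives the robot as it stands.
- The arm moves only by the tool step_arm, never from a script. Its argument "commands" is a list of rows, each an object with "delta_pos": the shift along the tool's x, y, z in m, a list of three; "dr": the turn, a rotation vector about the tool's x, y, z in rad, a list of three; "claw": the finger opening in m, from 0 to 0.0881. A call has 1 to 12 rows; each row is the pose to reach, as a shift and turn from the pose commanded when the call began, along the tool's axes at that moment; what a row does not reach only later rows make up. A row lasts 1/8 s, in which the tool goes at most 62.5 mm and 10.7 degrees, less where a joint would pass 70% of its speed; a pose out of reach is approached as far as the arm can. A call with a gripper value outside its range is refused whole. The fingers move at their own pace and stop on an object; the grip force is fixed at half the most. Time passes only in rows, so rows that repeat a pose let the fingers close. It gives the time, the measured TCP pose, the force and the opening at its end, in the units of the state.
- sense(): the state, without advancing time (a new reading comes with each control period).
- snapshot(name): name is "scene" or "side" or "wrist"; returns the picture (420x560x3 uint8, blue, green, red); there is no depth.
- get_calibration(name): a dict with "fovy" (degrees; the focal length in pixels is half the picture's height over the tangent of half this angle, whatever the lens; pixels are square), "cx", "cy" (the principal point, pixels), "pose" (4x4, takes a point from camera to world coordinates); the wrist camera has in their place "tool_from_camera" (4x4, takes a point from camera to tool coordinates, whose origin is the TCP and whose axes are the flange's). Camera axes: x right, y down, z forward; pixel columns grow to the right and rows downward; lengths in m; the calibration is good to about 2 mm. A picture is of the moment at which its call begins: read the wrist's pose just before it. get_calibration takes no time and is no camera call.
- finish_job(): hands the job in, once; it reports no verdict.
Trained networks look in the newest picture that a camera, given by its name, has taken for a name from the list of things; names that differ only in an ending like _2 or _b are one class to them, and where a whole thing is asked for, a point or a joint stands for the part that bears it (a point fixed in the world has none). Each returns a list of dicts, best first, with "conf" (0 to 1); they miss things now and then, are a little off and sometimes report something else, mostly with a low value. They report only what shows in the picture. A call takes as long as a camera call.
- find_in(camera, target): "location" ([x, y, z] in m, in the coordinates of the camera as it stood for that picture, good to about 4 mm: the middle of the surface that is visible of it).
- trace(camera, target): "region" (420x560 bool, what is visible of it).
The state is a dict: "time": time; "q": joint angles; "dq": joint speeds; "effort": joint torques, N m; "position": TCP position; "eef_rot": TCP orientation; "wrist_force": force on the tool from outside, world axes, zero at the start; "moment": the same for the moment, N m; "grip_width": finger opening in m.
Only numpy, scipy, OpenCV 4.12 (cv2) and the standard library are available. Lean on these libraries where they do the work, as an engineer would, in place of code of your own. Each camera call takes 0.05 s, during which the arm holds its last target.

## Working session

There is one attempt and no reset: what is moved stays moved. The work goes in short steps, Python scripts to look and compute and a tool call to move; the robot and the scene stay as the last step left them, time stands still between calls to the robot, and variables do not carry over. Pictures are saved under pics/ and viewed, and the job is handed in when it is done.

Besides the shell and the picture viewer there is one more tool, called after "Request:" as a command line: name --argument value ..., lists and objects as JSON in quotes. step_arm: Moves the arm, as the interface text tells. Its arguments: {"type":"object","properties":{"commands":{"type":"array"}},"required":["commands"]}

```bash
mkdir -p pics; cat > h.py <<'E'
from bench import *
import numpy as np, cv2
from scipy.spatial.transform import Rotation as R
def T():
    s=sense(); M=np.eye(4); M[:3,:3]=R.from_quat(s['eef_rot']).as_matrix(); M[:3,3]=s['position']; return M
def campose(n):
    c=get_calibration(n)
    return (T()@np.array(c['tool_from_camera'])) if n=='wrist' else np.array(c['pose'])
def K(n):
    c=get_calibration(n); f=210/np.tan(np.radians(c['fovy'])/2); return f,c['cx'],c['cy']
def ray(n,u,v,P):
    f,cx,cy=K(n); d=P[:3,:3]@np.array([(u-cx)/f,(v-cy)/f,1]); return P[:3,3],d
def atz(n,u,v,z,P):
    o,d=ray(n,u,v,P); return o+d*(z-o[2])/d[2]
def proj(n,X,P):
    f,cx,cy=K(n); p=np.linalg.inv(P)@np.append(X,1); return np.array([f*p[0]/p[2]+cx,f*p[1]/p[2]+cy])
E
python3 - <<'E'
from h import *
np.set_printoptions(precision=4,suppress=True)
print(sense())
for n in ['scene','side','wrist']:
    P=campose(n); im=snapshot(n); cv2.imwrite(f'pics/{n}0.png',im); print(n,K(n),P)
    for t in ['tripped_lever_pad','set_lever_pad','carton','oil_can','unit','spanner','screwdriver','guard_top']:
        try:
            for r in find_in(n,t)[:2]: print(t,r['conf'],P[:3,:3]@r['location']+P[:3,3],proj(n,P[:3,:3]@r['location']+P[:3,3],P))
        except Exception as e: print(t,e)
print(sense()['time'])
E
```

```text
{'time': 0.0, 'q': array([ 1.0508,  0.5372, -0.0045,  1.5388,  0.0026,  1.0673, -0.0712]), 'dq': array([-0.0006,  0.0004, -0.0001,  0.0012, -0.0002,  0.0013, -0.0001]), 'effort': array([  0.0002, -57.0979,   0.9909, -25.1603,  -0.0562,   0.0179,
         0.0002]), 'position': array([ 0.2847, -0.5837,  0.2488]), 'eef_rot': array([ 0.9744,  0.225 , -0.0003, -0.0008]), 'wrist_force': array([ 0.3097, -0.1741, -0.282 ]), 'moment': array([ 0.0268,  0.0453, -0.0147]), 'grip_width': 0.08822188944741703}
scene (np.float64(473.78973680879574), 278.58602614713624, 206.06710219325868) [[ 0.2418  0.5798 -0.7781  1.4487]
 [ 0.9703 -0.141   0.1965  0.0451]
 [ 0.0043 -0.8025 -0.5966  0.7497]
 [ 0.      0.      0.      1.    ]]
tripped_lever_pad 0.48 [ 0.6209 -0.1101  0.0923] [112.0672 238.8056]
carton 0.86 [0.7024 0.3311 0.0443] [320.7335 247.7667]
oil_can 0.61 [0.549  0.2857 0.0729] [283.9368 200.9633]
oil_can 0.35 [0.6179 0.1062 0.1572] [211.1158 199.1375]
unit 0.97 [ 0.6237 -0.109   0.0927] [112.5047 239.3967]
spanner 0.6 [0.5972 0.4263 0.0035] [343.008  226.6597]
screwdriver 0.54 [0.5711 0.1544 
[... 299 characters left out ...]
 ]]
tripped_lever_pad 0.57 [0.5772 0.1499 0.1589] [327.1664 178.2656]
tripped_lever_pad 0.55 [0.6643 0.3494 0.0458] [230.9625 248.2369]
carton 0.81 [0.6679 0.349  0.05  ] [229.7371 246.0164]
oil_can 0.59 [0.5152 0.3045 0.0923] [301.4073 260.7881]
unit 0.69 [ 0.4948 -0.067   0.1079] [413.401  158.9615]
spanner 0.76 [0.5836 0.434  0.0055] [231.8321 307.6335]
screwdriver 0.72 [0.8087 0.008  0.0213] [284.0496 141.5676]
guard_top 0.83 [0.5311 0.1384 0.1657] [349.2774 183.8223]
wrist (np.float64(317.50232895636236), 280.12399419197004, 206.4264251603764) [[ 0.4388 -0.8598 -0.2613  0.3524]
 [-0.8986 -0.4195 -0.1287 -0.5525]
 [ 0.0011  0.2913 -0.9566  0.3846]
 [ 0.      0.      0.      1.    ]]
1.35
```

View pics/scene0.png

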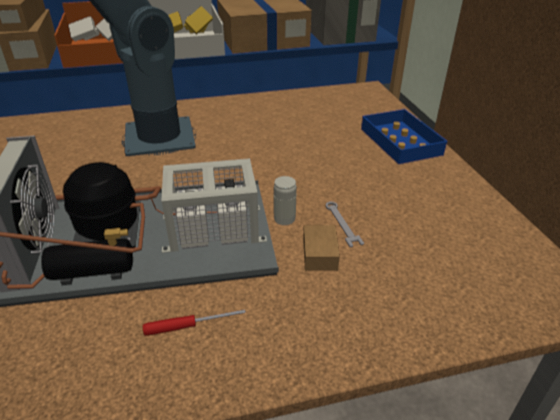

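View pics/side0.png

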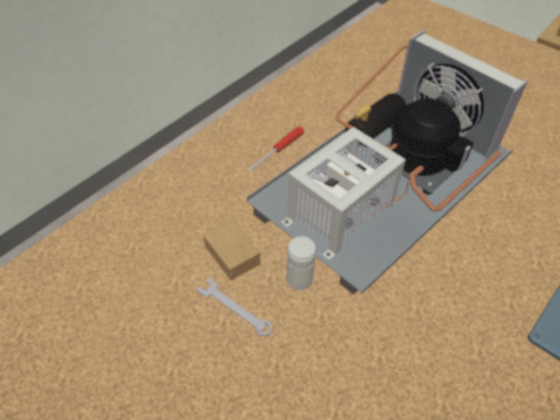

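```bash
python3 - <<'E'
import cv2
a=cv2.imread('pics/scene0.png')[150:270,130:290]; cv2.imwrite('pics/sc_z.png',cv2.resize(a,None,fx=5,fy=5,interpolation=2))
a=cv2.imread('pics/side0.png')[110:250,270:440]; cv2.imwrite('pics/sd_z.png',cv2.resize(a,None,fx=4,fy=4,interpolation=2))
E
```

```text
(no output)
```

View pics/sc_z.png

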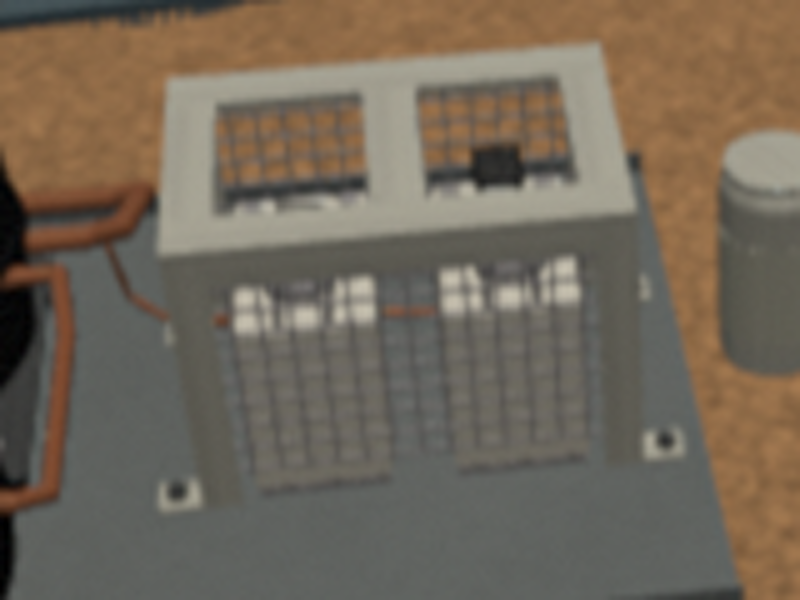

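View pics/sd_z.png

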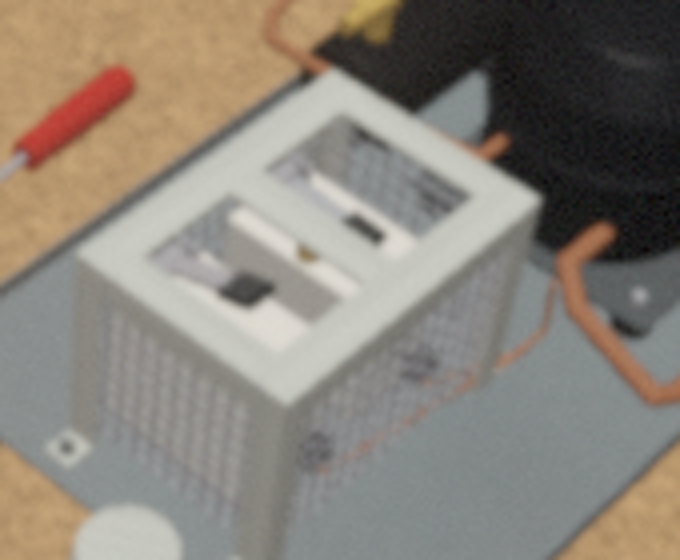

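The raised lever is in the +y window: scene px ≈(229,183), with its pad close to the guard top. The -y lever is low. Next I'll fit the guard pose from its top corners in both views.

```bash
python3 - <<'E'
from h import *
from scipy.optimize import least_squares
np.set_printoptions(precision=4,suppress=True)
S={(-1,-1):(167,78),(-1,1):(600,43),(1,1):(637,213),(1,-1):(157,253)}
D={(1,1):(78,255),(1,-1):(333,68),(-1,-1):(541,203),(-1,1):(285,405)}
obs=[('scene',k,(130+u/5-.4,150+v/5-.4)) for k,(u,v) in S.items()]+[('side',k,(270+u/4-.4,110+v/4-.4)) for k,(u,v) in D.items()]
PP={n:campose(n) for n in('scene','side')}
def W(p,x,y,z):
    c,s=np.cos(p[2]),np.sin(p[2]); return np.array([p[0]+c*x-s*y,p[1]+s*x+c*y,z])
def res(p): return np.concatenate([proj(n,W(p,.07*k[0],.1*k[1],.174),PP[n])-o for n,k,o in obs])
r=least_squares(res,[.58,.1,0]); p=r.x; print(p,r.fun.reshape(-1,2))
for n,u,v in[('scene',130+497/5,150+158/5),('side',270+245/4,110+285/4)]:
    w=atz(n,u,v,.162,PP[n]); c,s=np.cos(p[2]),np.sin(p[2]); d=w[:2]-p[:2]; print(n,w,'guard xy',c*d[0]+s*d[1],-s*d[0]+c*d[1])
t=W(p,0,.045,.174); print('window',t)
M=T(); print('tool x,y',M[:3,0],M[:3,1]); print('guard x dir',W(p,1,0,0)-W(p,0,0,0))
for z in(.21,.185,.15): print(z,M[:3,:3].T@(np.array([t[0],t[1],z])-M[:3,3]))
for n in('scene','side'):
    im=cv2.imread(f'pics/{n}0.png'); 
    for cy in(.045,-.045):
        q=[proj(n,W(p,a*.045,cy+b*.033,.174),PP[n])*1 for a,b in((1,1),(1,-1),(-1,-1),(-1,1))]
        cv2.polylines(im,[np.int32(q)],1,(0,0,255),1)
    q=np.int32(proj(n,t,PP[n])); im=im[q[1]-60:q[1]+60,q[0]-80:q[0]+80]; cv2.imwrite(f'pics/ov_{n}.png',cv2.resize(im,None,fx=4,fy=4))
E
python3 -c "
import cv2;cv2.imwrite('pics/ov.png',cv2.resize(cv2.vconcat([cv2.imread('pics/ov_scene.png'),cv2.imread('pics/ov_side.png')]),(400,600)))"
```

```text
[ 0.559   0.1083 -0.0828] [[-0.0814 -0.3014]
 [-0.2085 -0.1835]
 [-0.2244 -0.6103]
 [-0.2827 -0.048 ]
 [-0.8241 -0.3972]
 [ 0.0588  0.6246]
 [-0.0934 -0.5529]
 [-0.026   0.4053]]
scene [0.5675 0.1541 0.162 ] guard xy 0.004719940129666646 0.04635052166541561
side [0.5643 0.1536 0.162 ] guard xy 0.0015869523770851764 0.04559755747922001
window [0.5627 0.1531 0.174 ]
tool x,y [ 0.8988  0.4384 -0.    ] [ 0.4384 -0.8988  0.    ]
guard x dir [ 0.9966 -0.0827  0.    ]
0.21 [ 0.5729 -0.5409  0.0397]
0.185 [ 0.5729 -0.5409  0.0647]
0.15 [ 0.5729 -0.5409  0.0997]
```

View pics/ov_scene.png

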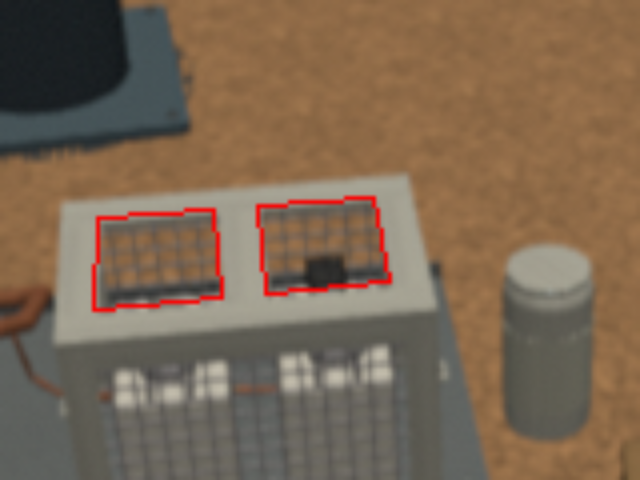

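View pics/ov_side.png

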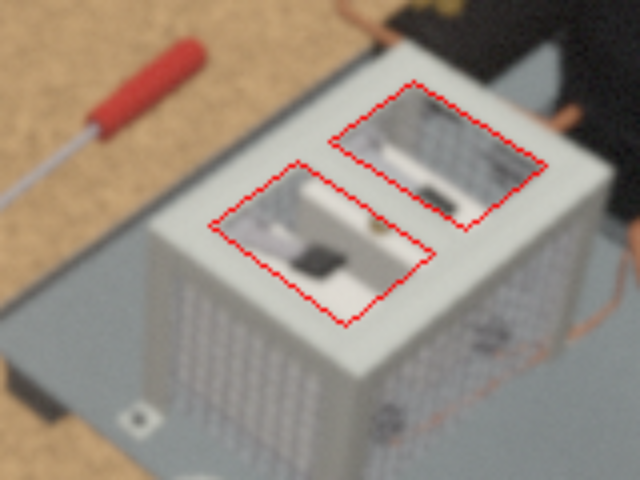

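The fit is good, with residuals under 0.8 px. The window centre is at (0.563, 0.153), the guard yaw is -4.7°, and the pad sits about 2–4 mm to +x of the window centre. I'll lift clear, cross over with the fingers closing, and turn the jaws along the guard's x.

Request:
step_arm --commands '[{"delta_pos":[0,0,-0.06],"dr":[0,0,0],"claw":0},{"delta_pos":[0,0,-0.12],"dr":[0,0,0],"claw":0},{"delta_pos":[0.04,-0.038,-0.12],"dr":[0,0,-0.1],"claw":0},{"delta_pos":[0.08,-0.076,-0.12],"dr":[0,0,-0.2],"claw":0},{"delta_pos":[0.12,-0.114,-0.12],"dr":[0,0,-0.3],"claw":0},{"delta_pos":[0.16,-0.152,-0.12],"dr":[0,0,-0.4],"claw":0},{"delta_pos":[0.2,-0.19,-0.12],"dr":[0,0,-0.5],"claw":0},{"delta_pos":[0.24,-0.228,-0.12],"dr":[0,0,-0.6],"claw":0},{"delta_pos":[0.28,-0.266,-0.12],"dr":[0,0,-0.7],"claw":0},{"delta_pos":[0.32,-0.304,-0.12],"dr":[0,0,-0.8],"claw":0},{"delta_pos":[0.36,-0.342,-0.12],"dr":[0,0,-0.9],"claw":0},{"delta_pos":[0.4,-0.38,-0.12],"dr":[0,0,-1.034],"claw":0}]'

```text
time: 2.85
position: [0.4783, -0.0657, 0.37]
eef_rot: [0.735, 0.679, 0.0, 0.0]
wrist_force: [0.7, -0.3, -0.5]
grip_width: 0.0005
```

```bash
cat >> h.py <<'E'
p=[.559,.1083,-.0828]
def guard(w):
    c,s=np.cos(p[2]),np.sin(p[2]); d=np.array(w)[:2]-p[:2]; return np.array([c*d[0]+s*d[1],-s*d[0]+c*d[1]])
def W(x,y,z):
    c,s=np.cos(p[2]),np.sin(p[2]); return np.array([p[0]+c*x-s*y,p[1]+s*x+c*y,z])
def delta(x,y,z):
    M=T(); Rd=np.array([[-np.sin(-p[2]),0,0]])
    g=np.column_stack([W(0,1,0)-W(0,0,0),W(1,0,0)-W(0,0,0),[0,0,-1]])
    return M[:3,:3].T@(W(x,y,z)-M[:3,3]), R.from_matrix(M[:3,:3].T@g).as_rotvec()
E
python3 - <<'E'
from h import *
np.set_printoptions(precision=4,suppress=True)
s=sense();print(s['time'],s['position'],s['wrist_force'],s['grip_width'],s['q']); print(delta(-.003,.0455,.3))
E
```

```text
2.85 [ 0.4783 -0.0657  0.37  ] [ 0.7178 -0.2812 -0.5013] 0.0004943928274786368 [ 0.4754  0.1613 -0.4852  1.7903  0.0807  1.2086 -0.1123]
(array([0.2254, 0.0638, 0.07  ]), array([0.0009, 0.0004, 0.0035]))
```

Request:
step_arm --commands '[{"delta_pos":[0.05,0.015,0],"dr":[0,0,0],"claw":0},{"delta_pos":[0.1,0.03,0],"dr":[0,0,0.003],"claw":0},{"delta_pos":[0.15,0.045,0],"dr":[0,0,0.003],"claw":0},{"delta_pos":[0.2,0.056,0.02],"dr":[0,0,0.003],"claw":0},{"delta_pos":[0.225,0.064,0.05],"dr":[0,0,0.003],"claw":0},{"delta_pos":[0.225,0.064,0.09],"dr":[0,0,0.003],"claw":0},{"delta_pos":[0.225,0.064,0.12],"dr":[0,0,0.003],"claw":0},{"delta_pos":[0.225,0.064,0.12],"dr":[0,0,0.003],"claw":0}]'

```text
time: 3.85
position: [0.5589, 0.151, 0.2477]
eef_rot: [0.737, 0.676, -0.002, -0.001]
wrist_force: [-0.1, -0.6, 1.0]
grip_width: 0.0005
```

```bash
python3 - <<'E'
from h import *
np.set_printoptions(precision=4,suppress=True)
s=sense();print(s['time'],s['position'],guard(s['position']),s['wrist_force'],s['grip_width']); print(delta(-.003,.0455,.15))
ims=[]
Pw=campose('wrist')
for n in('scene','side','wrist'):
    im=snapshot(n);cv2.imwrite(f'pics/{n}1.png',im)
    if n!='wrist':
        q=np.int32(proj(n,W(0,.045,.2),campose(n)));im=im[q[1]-75:q[1]+75,q[0]-100:q[0]+100]
        im=cv2.resize(im,(800,600),interpolation=2);cv2.imwrite(f'pics/{n}1z.png',im)
    else:
        for cy in(.045,-.045):
            cv2.polylines(im,[np.int32([proj(n,W(a*.045,cy+b*.033,.174),Pw) for a,b in((1,1),(1,-1),(-1,-1),(-1,1))])],1,(0,0,255),1)
        cv2.imwrite('pics/wrist1o.png',im)
E
```

```text
3.85 [0.5589 0.151  0.2477] [-0.0036  0.0425] [-0.0575 -0.6293  0.9783] 0.0004901381698573597
(array([0.0031, 0.001 , 0.0977]), array([-0.0042,  0.0016, -0.003 ]))
```

View pics/scene1z.png

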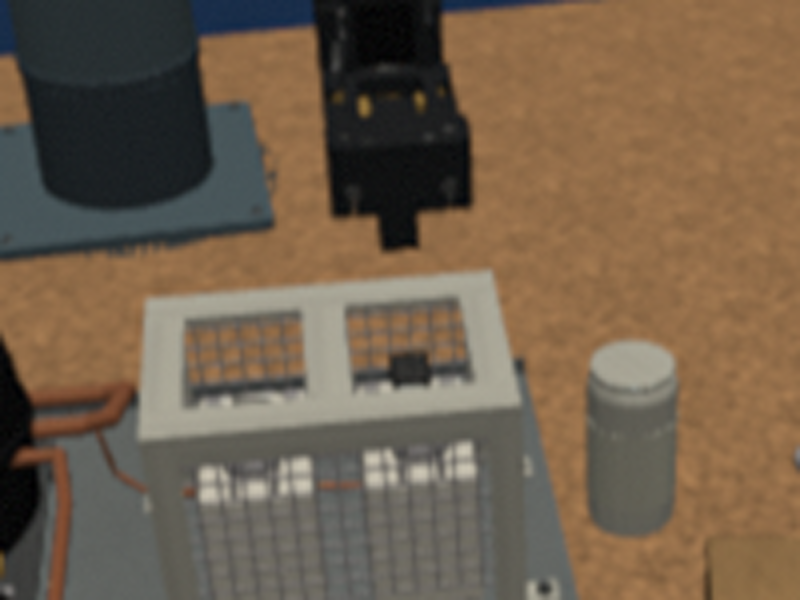

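View pics/side1z.png

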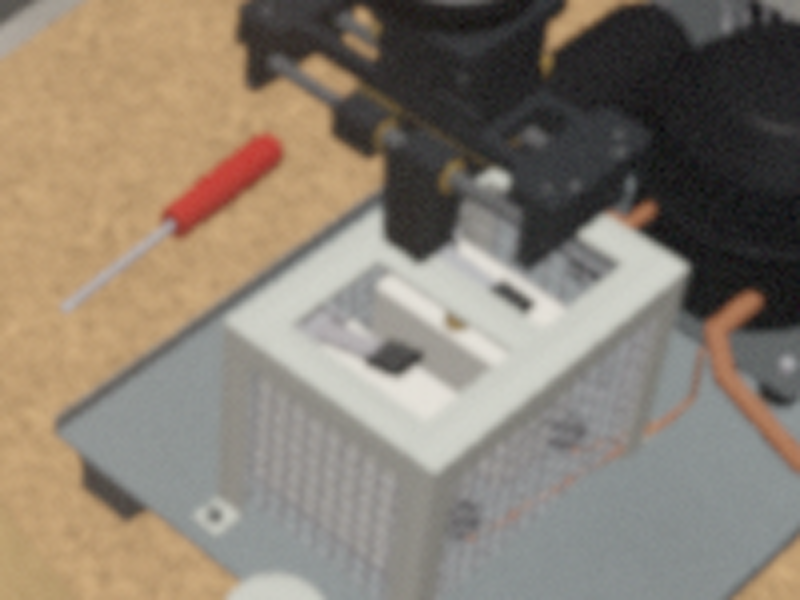

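View pics/wrist1o.png

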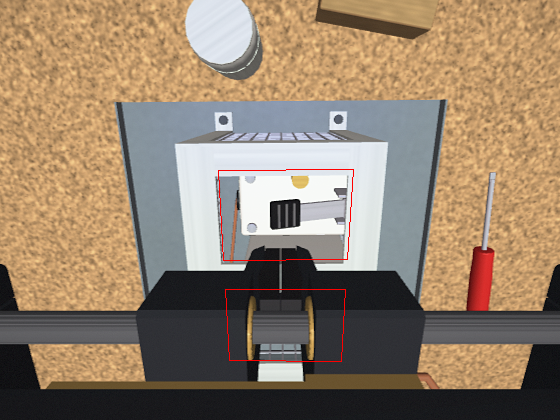

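```bash
python3 - <<'E'
from h import *
M=T()
for n in('scene','side'):
    P=campose(n); q=np.int32(proj(n,W(0,.045,.2),P))-[100,75]
    im=cv2.imread(f'pics/{n}1z.png')
    for x in(-.009,.009):
        for y in(-.0175,.0175):
            for z in (.011,-.034):
                c=(proj(n,(M@[x,y,z,1])[:3],P)-q+.4)*4; cv2.circle(im,tuple(np.int32(c)),4,(0,0,255) if z>0 else (0,255,255),-1)
    cv2.imwrite(f'pics/{n}1t.png',im)
P=campose('wrist');im=cv2.imread('pics/wrist1.png')
for x in(-.009,.009):
  for y in(-.0175,.0175):
    cv2.circle(im,tuple(np.int32(proj('wrist',(M@[x,y,.011,1])[:3],P))),3,(0,0,255),-1)
cv2.imwrite('pics/wrist1t.png',im)
E
```

```text
(no output)
```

View pics/side1t.png

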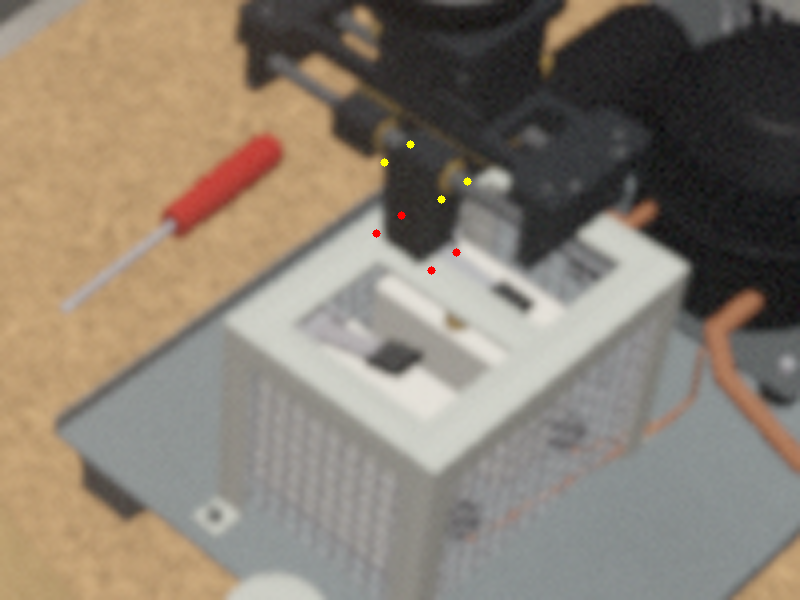

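View pics/scene1t.png

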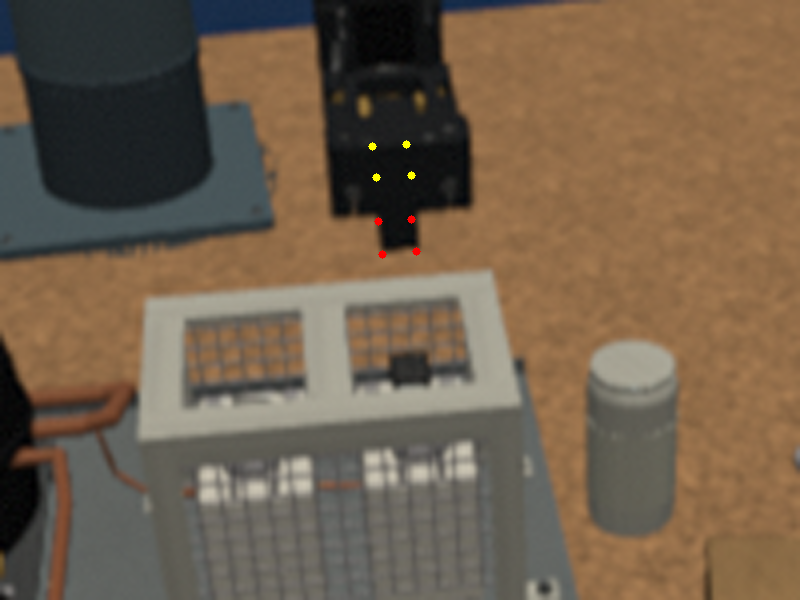

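View pics/wrist1t.png

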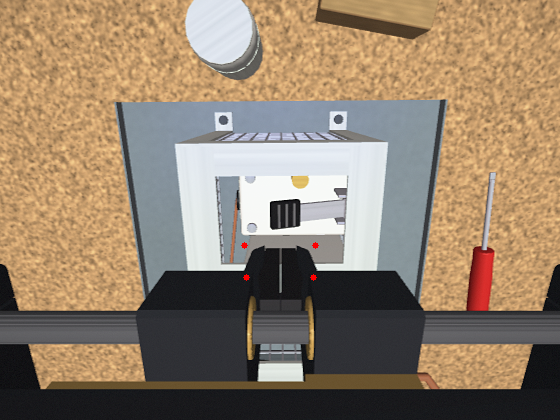

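All three views agree: the fingertips sit about centred over the +y window. I'll descend through it to partway.

Request:
step_arm --commands '[{"delta_pos":[0.003,0.001,0],"dr":[0,0,0],"claw":0},{"delta_pos":[0.003,0.001,0.02],"dr":[0,0,0],"claw":0},{"delta_pos":[0.003,0.001,0.04],"dr":[0,0,0],"claw":0},{"delta_pos":[0.003,0.001,0.055],"dr":[0,0,0],"claw":0},{"delta_pos":[0.003,0.001,0.055],"dr":[0,0,0],"claw":0}]'

```text
time: 4.62
position: [0.5612, 0.1544, 0.1942]
eef_rot: [0.737, 0.676, -0.001, -0.0]
wrist_force: [0.0, -0.6, -0.4]
grip_width: 0.0004
```

```bash
python3 - <<'E'
from h import *
s=sense();print(s['time'],s['position'],guard(s['position']),s['wrist_force']); print(delta(-.003,.0455,.15))
Pw=campose('wrist');im=snapshot('wrist');cv2.imwrite('pics/wrist2.png',im)
im=snapshot('side');n='side';q=np.int32(proj(n,W(0,.045,.2),campose(n)));im=im[q[1]-75:q[1]+75,q[0]-100:q[0]+100]
cv2.imwrite('pics/side2z.png',cv2.resize(im,(800,600),interpolation=2))
E
```

```text
4.625 [0.56122137 0.154434   0.19421071] [-0.00160177  0.04615967] [ 0.01939142 -0.56057549 -0.35771396]
(array([-0.00064597, -0.00134432,  0.04421258]), array([-0.00117308,  0.00040695, -0.00312821]))
```

View pics/wrist2.png

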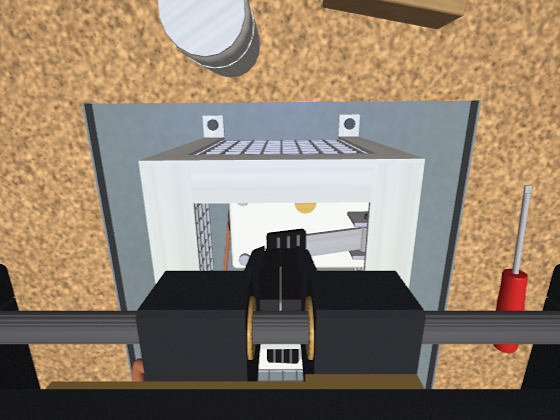

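View pics/side2z.png

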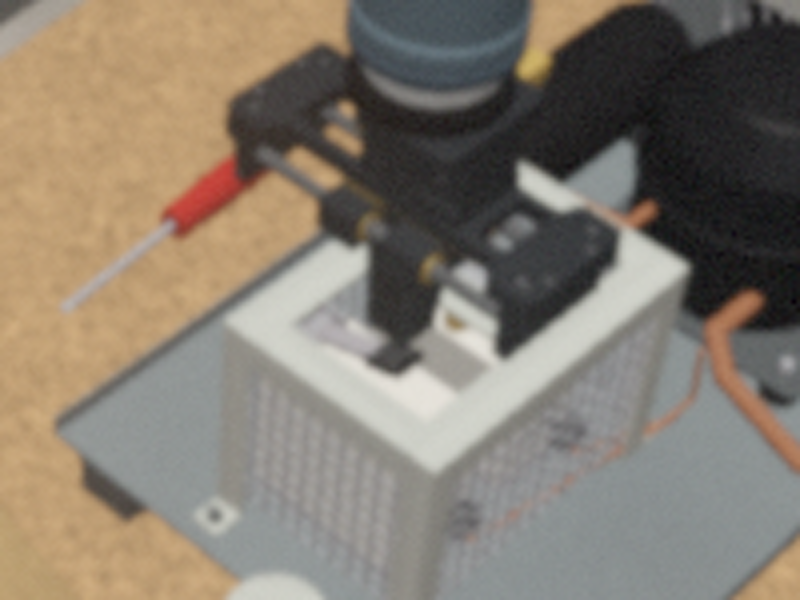

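The fingertips hang just above the raised pad (side view ≈(400,345)) with the window edges clear. I'll press now, checking force as I go.

Request:
step_arm --commands '[{"delta_pos":[-0.001,-0.001,0.012],"dr":[0,0,0],"claw":0},{"delta_pos":[-0.001,-0.001,0.02],"dr":[0,0,0],"claw":0},{"delta_pos":[-0.001,-0.001,0.026],"dr":[0,0,0],"claw":0},{"delta_pos":[-0.001,-0.001,0.032],"dr":[0,0,0],"claw":0},{"delta_pos":[-0.001,-0.001,0.036],"dr":[0,0,0],"claw":0},{"delta_pos":[-0.001,-0.001,0.036],"dr":[0,0,0],"claw":0}]'

```text
time: 5.48
position: [0.5606, 0.1536, 0.1583]
eef_rot: [0.737, 0.676, 0.0, 0.0]
wrist_force: [-0.1, 0.4, 0.3]
grip_width: 0.0003
```

```bash
python3 - <<'E'
from h import *
s=sense();print(s['time'],s['position'],guard(s['position']),s['wrist_force'],s['moment'])
E
```

```text
5.475 [0.56056428 0.15364826 0.15833491] [-0.00219163  0.04532227] [-0.14830553  0.44445334  0.34711914] [ 0.03011645 -0.0720413   0.01272857]
```

Request:
step_arm --commands '[{"delta_pos":[0,0,0.003],"dr":[0,0,0],"claw":0},{"delta_pos":[0,0,0.006],"dr":[0,0,0],"claw":0},{"delta_pos":[0,0,0.008],"dr":[0,0,0],"claw":0}]'

```text
time: 5.85
position: [0.5608, 0.1537, 0.1509]
eef_rot: [0.737, 0.676, 0.0, 0.0]
wrist_force: [-2.2, 0.0, 5.9]
grip_width: 0.0007
```

```bash
python3 - <<'E'
from h import *
s=sense();print(s['time'],s['position'],guard(s['position']),s['wrist_force'],s['moment'])
im=snapshot('side');n='side';q=np.int32(proj(n,W(0,.045,.2),campose(n)));im=im[q[1]-75:q[1]+75,q[0]-100:q[0]+100]
cv2.imwrite('pics/side3z.png',cv2.resize(im,(800,600),interpolation=2))
E
```

```text
5.85 [0.56078963 0.15365138 0.15091641] [-0.00196731  0.04534402] [-2.21863948  0.00844618  5.87603051] [-0.10684061  0.29339097  0.04959076]
```

View pics/side3z.png

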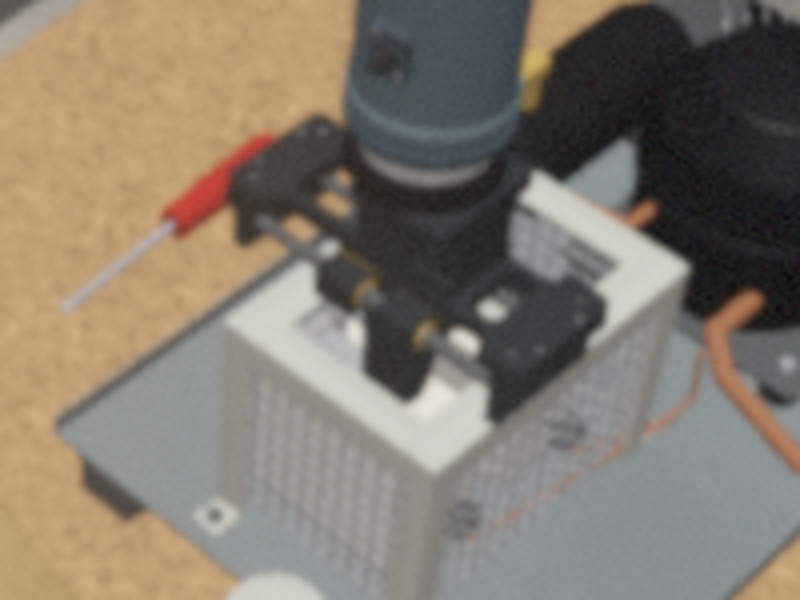

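Request:
step_arm --commands '[{"delta_pos":[0,0,0.002],"dr":[0,0,0],"claw":0},{"delta_pos":[0,0,0.003],"dr":[0,0,0],"claw":0}]'

```text
time: 6.15
position: [0.5609, 0.1538, 0.1498]
eef_rot: [0.737, 0.676, 0.0, 0.001]
wrist_force: [-10.7, -3.8, 26.1]
grip_width: 0.0002
```

The force rose sharply with the tip at 0.139 m, which matches the stop height. I'll hold briefly, then draw back out.

Request:
step_arm --commands '[{"delta_pos":[0,0,0.001],"dr":[0,0,0],"claw":0},{"delta_pos":[0,0,0.001],"dr":[0,0,0],"claw":0}]'

```text
time: 6.4
position: [0.5609, 0.1538, 0.1497]
eef_rot: [0.737, 0.676, 0.0, 0.001]
wrist_force: [-10.2, -3.8, 28.8]
grip_width: 0.0004
```

Request:
step_arm --commands '[{"delta_pos":[0,0,-0.005],"dr":[0,0,0],"claw":0},{"delta_pos":[0,0,-0.02],"dr":[0,0,0],"claw":0},{"delta_pos":[0,0,-0.04],"dr":[0,0,0],"claw":0},{"delta_pos":[0,0,-0.07],"dr":[0,0,0],"claw":0},{"delta_pos":[0,0,-0.11],"dr":[0,0,0],"claw":0},{"delta_pos":[0,0,-0.15],"dr":[0,0,0],"claw":0},{"delta_pos":[0,0,-0.15],"dr":[0,0,0],"claw":0}]'

```text
time: 7.28
position: [0.5623, 0.1546, 0.301]
eef_rot: [0.737, 0.676, 0.003, 0.002]
wrist_force: [-0.4, -0.7, -0.4]
grip_width: 0.0003
```

```bash
python3 - <<'E'
from h import *
np.set_printoptions(precision=4,suppress=True)
s=sense();print(s['time'],s['position'],guard(s['position']),s['wrist_force'])
for n in('scene','side','wrist'):
    P=campose(n);im=snapshot(n)
    if n!='wrist':
        q=np.int32(proj(n,W(0,0,.17),P));im=cv2.resize(im[q[1]-45:q[1]+45,q[0]-60:q[0]+60],(800,600),interpolation=2)
    cv2.imwrite(f'pics/{n}4z.png',im)
E
```

```text
7.275 [0.5623 0.1546 0.301 ] [-0.0005  0.0464] [-0.4422 -0.672  -0.448 ]
```

View pics/scene4z.png

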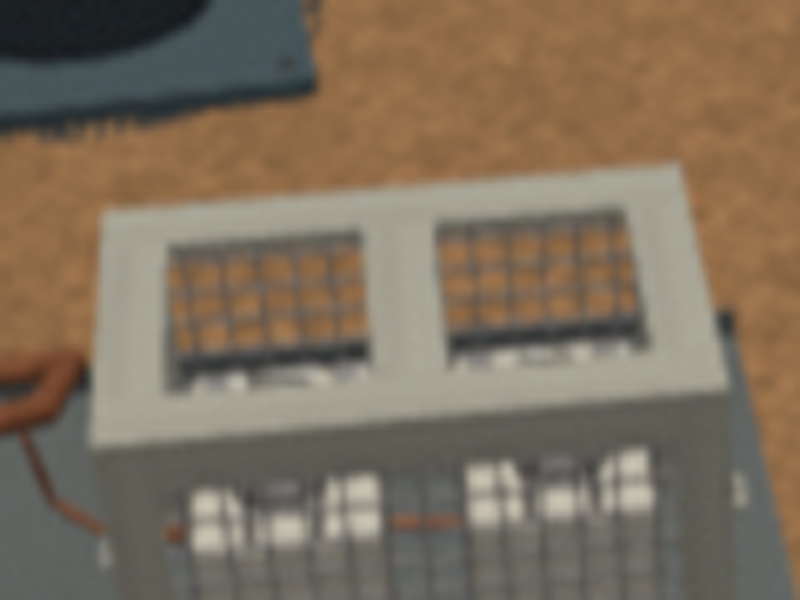

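View pics/side4z.png

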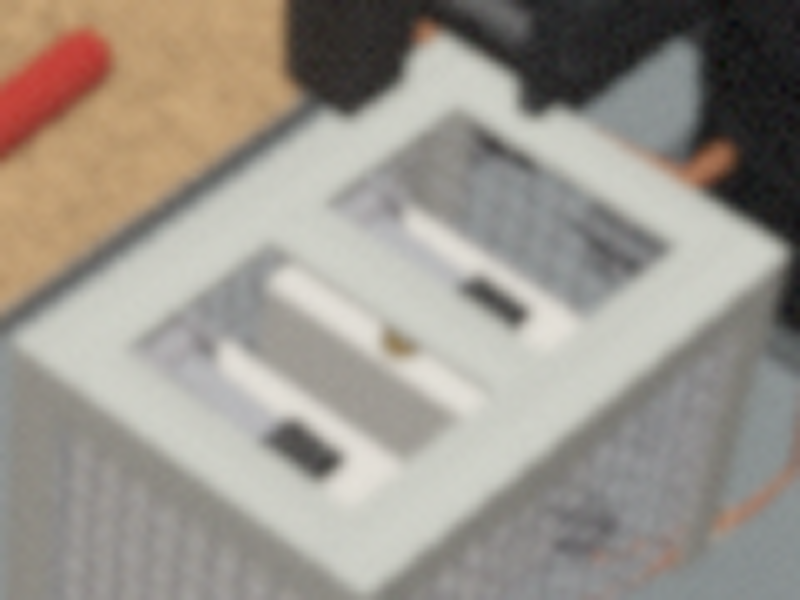

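View pics/wrist4z.png

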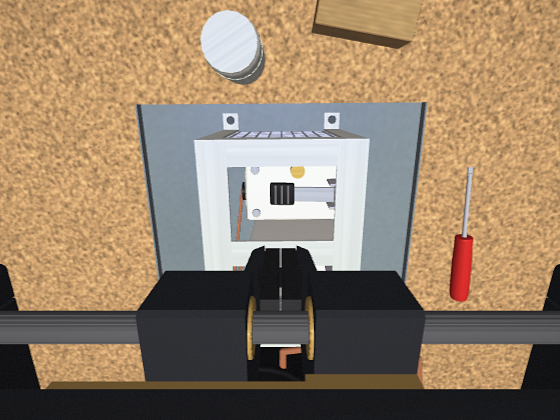

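```bash
python3 - <<'E'
from h import *
n='side';P=campose(n);q=np.int32(proj(n,W(0,0,.17),P))-[60,45]
for u,v in((303,447),(495,300)):
    uv=q+np.array([u,v])/6.667-.4
    print(guard(atz(n,*uv,.139,P)),guard(atz(n,*uv,.142,P)))
print(sense()['dq'].round(4),sense()['wrist_force'].round(2))
E
```

```text
[-0.00031295  0.04229137] [-0.0019733   0.04454253]
[-0.00039018 -0.04945436] [-0.00205025 -0.04686754]
[-0.0021  0.0147  0.0028  0.0116  0.002  -0.0011 -0.0025] [-0.16 -0.72 -0.04]
```

```bash
python3 -c "
from bench import *
print(finish_job())"
```

```text
the job is handed in; nothing more can be done
None
```

I pressed the raised lever, the one under the guard's +y window, down to its stop and drew the fingers back out. The job is handed in. It reported no verdict, and the lever angles can't be read directly, so the checks below are from force and pictures.

- **Press:** the closed fingertips went in near the middle of the window. Contact force was about 6 N while the lever moved. It rose to about 29 N with the tips 139 mm above the bench, which matches the lower stop. I held that for about 0.25 s.
- **Levers:** after I withdrew, the side view put the two pads at the same position under their windows, to within about 1 mm on one axis and 2 mm on the other. The pressed lever therefore matches the one that was already down.
- **Guard and other lever:** the wrist force showed no sign of touching either. The arm ended about 115 mm clear above the guard, and the force reading was back to noise (under 1 N).
- **Loose things:** the carton, oil can and screwdriver looked undisturbed in the wrist picture, though I did not measure them. The spanner was not in the final pictures, but the arm never went near it.
- **Disagreements:** the side camera placed the fingertips about 4 mm from where the arm reported them, while the scene camera agreed. The window clearances were large enough for that. The trained networks confused several things, so I located the guard and pads from the pictures myself.

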